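# Locate a rocker carrier in the bench fixture

## Task

Push the grey rocker carrier along the bench top, without lifting or tipping it, until its long side lies flat against the aluminium fence between the yellow end stop and the blue keeper. Then push the keeper along the fence by its red pad so that it slides the carrier fully home against the yellow end stop, and leave the keeper snug against the carrier. Leave the other things on the bench where they are.

Things in the scene. Friction and masses are not known exactly. Their poses are not given: they have to be found in the camera images.
- carrier: Loose grey casting with two brass-bushed towers, about 0.65 kg. Base 50 mm (its x) by 140 mm (its y, the long axis), 20 mm high, its four sides plain and flat; towers (34 x 30 mm, centred 45 mm either side of the middle along y) rise to 45 mm. Origin: centre of its underside, z up.
- fixture: L-shaped fixture bolted to the bench, 28 mm high. Origin: bench level, in the plane of the fence's front face. z up, x through the fence away from the robot, y along the fence towards the end stop. Aluminium fence: x = 0 to 22 mm, y = -180 to 165 mm, guide rod behind it to x = 47. Carrier home (long side on fence, end on stop): its origin at x = -25, y = 70 mm, its y parallel.
- stop_face (a point): Middle of the yellow end stop's face, which looks to fixture -y, at fixture y = +140 mm. The stop reaches from the fence out to fixture x = -65 mm, is 25 mm thick in y and 28 mm high. Axes as the fixture's.
- keeper (a joint): Travel (m) of the blue keeper along the fence: 0 parked, grows towards the end stop (fixture +y), limit 0.14. Its flat pushing face is at fixture y = -120 mm + travel; snug on the carrier fully home it reads 0.120. Block in front of the fence at fixture x = -60 to 0 mm, 2 to 46 mm above the bench, 25 mm thick in y, with an arm over the fence. Friction about 2.5 N, no spring: stays where left.
- keeper_pad (a point): Centre of the keeper's red pad, on the outer face (looking to fixture -y, away from the end stop) where it is pushed; 24 mm above the bench, 31 mm behind the keeper's pushing face. Pad 50 mm wide along fixture x, 36 mm high. Axes as the fixture's.
- spray: Bystander: white and yellow spray can standing, 64 mm diameter, 190 mm high. Origin: centre of its underside.
- socket: Bystander: steel socket standing, 36 mm diameter, 40 mm high. Origin: centre of its underside.
- wrench: Bystander: steel wrench lying beyond the fence, 170 mm long along its x. Origin: under its middle.
- driver: Bystander: red-handled screwdriver lying beside the work, 190 mm long along its x. Origin: under its middle.
- cap: Bystander: small red plug standing, 32 mm diameter, 28 mm high. Origin: centre of its underside.
- tappet: Bystander: steel valve tappet standing, 30 mm diameter, 50 mm high. Origin: centre of its underside.
- jar: Bystander: amber jar with black lid, 60 mm diameter, 70 mm high. Origin: centre of its underside.
There are look-alikes about, which are no part of the job. Leave any pink look-alike of the carrier alone.

How it is judged:
By the outcome, as a careful person would: the job done as asked, in the order asked, and still so for the second after the job is handed in, with the robot touching nothing.
It also fails if it takes over 54 s, if anything falls off the work surface, if the arm or the gripper's body presses on something with over 40 N, if the wrist force passes 120 N, or if a joint passes its speed limit or range.

## Robot

A 6-joint arm with a two-finger parallel gripper is mounted at the origin on the work surface. World frame = base frame: x ahead of the robot, y to its left, z up, the work surface at z = 0. Lengths are in m, angles in rad, forces in N, time in s.
With the tool pointing down it reaches from about 0.4 to 0.925 m from the base axis. Payload 12.5 kg.
Tool frame: the origin (TCP) lies on the centre line of the jaws, within the pads' length; the fingertips stand 22 mm ahead of it and the grasp point (between the pads) lies 3 mm ahead of it; z points along the fingers, y is the direction in which the jaws open and shut (so a half turn about z gives the same grasp; the last joint's range is limited). The gripper opens to 95 mm and grips with 3 to 60 N. Pads are 20 mm wide; open, the fingers measure 119 mm over their backs; the gripper's body (75 mm by 180 mm) begins 59 mm behind the grasp point.
Start: joints at [1.212, 0.491, 1.559, -0, 1.092, -0.106], TCP at [0.156, 0.605, 0.237] pointing down, gripper open.
Joint ranges: [-3.1, 3.1], [-0.84, 2.19], [0.05, 2.79], [-1.13, 4.28], [0.06, 2.93], [-2.69, 2.69]. Speed limits (rad/s): [2.22, 2.22, 2.79, 3.14, 3.14, 3.14].

## Interface

Orientations are given as a unit quaternion [w, x, y, z].
In Python, from rig import telemetry, imaging, order gives the robot as it stands. The module is installed in compiled form; this text tells all that it offers.
- The arm moves only by the tool move_arm, never from a script. Its argument "rows" is a list of rows, each a list of 5 numbers: the gripper command: -1 is shut, 1 is fully open, values between are in proportion, then the shift along the tool's x, y, z in mm, then the turn about the tool's z in rad. A call has 1 to 8 rows; each row shifts and turns the pose as measured when the row begins, along the tool's axes as they then stand; what a row does not reach is not made up. A row lasts 1/8 s, in which the tool goes at most 62.5 mm and 10.7 degrees, less where a joint would pass 70% of its speed; a pose out of reach is approached as far as the arm can. A call is refused whole if a number of a shift passes 62.5 or a number of a turn 0.188, either way. A call with a gripper value outside its range is refused whole. The fingers move at their own pace and stop on an object; the grip force is fixed at half the most. Time passes only in rows, so rows that do not move let the fingers close. It gives the time, the measured TCP pose, the force and the opening at its end, in the units of the state.
- telemetry.state(): the state, without advancing time (a new reading comes with each control period).
- imaging.snapshot(name): name is "scene" or "top"; returns the picture (384x512x3 uint8, blue, green, red); there is no depth.
- imaging.get_calibration(name): a dict with "camera_matrix" (3x3 intrinsics, pixels), "dist_coeffs" ([k1, k2, p1, p2, k3] as OpenCV has them; the pictures are not rectified), "pose" (4x4, takes a point from camera to world coordinates). Camera axes: x right, y up, looking along -z (the intrinsics and any distortion apply to the point x, -y, -z); pixel columns grow to the right and rows downward; lengths in m; the calibration is good to about 2 mm. A picture is of the moment at which its call begins. get_calibration takes no time and is no camera call.
- order.job_done(): hands the job in, once; it reports no verdict.
The state is a dict: "clock": time; "joint_pos": joint angles; "qd": joint speeds; "joint_efforts": joint torques, N m; "eef_pos": TCP position; "ee_rot": TCP orientation; "ft_force": force on the tool from outside, world axes, zero at the start; "torque": the same for the moment, N m; "gripper_width": opening from 0.0 (shut) to 1.0 (fully open).
Only numpy, scipy, OpenCV 4.12 (cv2) and the standard library are available. Lean on these libraries where they do the work, as an engineer would, in place of code of your own. Each camera call takes 0.05 s, during which the arm holds its last target. There are 200 camera calls.

## Working session

There is one attempt and no reset: what is moved stays moved. The work goes in short steps, Python scripts to look and compute and a tool call to move; the robot and the scene stay as the last step left them, time stands still between calls to the robot, and variables do not carry over. Pictures are saved under pics/ and viewed, about 8 in all and at most 12, crops included, and the job is handed in when it is done.

Besides the shell and the picture viewer there is one more tool, called after "Request:" as name([rows], argument=value, ...), one row to a line, values as JSON. move_arm: Moves the arm, as the interface text tells. Its arguments: {"type":"object","properties":{"rows":{"type":"array","items":{"type":"array","items":{"type":"number"}}}},"required":["rows"]}

```bash
mkdir -p pics && cat > h.py <<'E'
import numpy as np, cv2
from rig import telemetry, imaging, order
def shot(n,f):
    im=imaging.snapshot(n); cv2.imwrite('pics/'+f,im); return im
def ray(n,uv,z):
    c=imaging.get_calibration(n); K=np.array(c['camera_matrix']); D=np.array(c['dist_coeffs']); T=np.array(c['pose'])
    p=cv2.undistortPoints(np.array([[uv]],float),K,D)[0,0]
    d=T[:3,:3]@np.array([p[0],-p[1],-1]); o=T[:3,3]
    return o+d*(z-o[2])/d[2]
def proj(n,P):
    c=imaging.get_calibration(n); K=np.array(c['camera_matrix']); D=np.array(c['dist_coeffs']); T=np.array(c['pose'])
    q=(np.atleast_2d(P)-T[:3,3])@T[:3,:3]; q=q*[1,-1,-1]
    return cv2.projectPoints(q.reshape(-1,1,3),np.zeros(3),np.zeros(3),K,D)[0][:,0]
E
python3 - <<'E'
from h import *
a=shot('top','t0.png'); b=shot('scene','s0.png')
cv2.imwrite('pics/t0b.png',cv2.resize(a,(800,600),interpolation=cv2.INTER_CUBIC))
cv2.imwrite('pics/s0b.png',cv2.resize(b,(800,600),interpolation=cv2.INTER_CUBIC))
for n in('top','scene'):print(imaging.get_calibration(n)['pose'])
print(telemetry.state())
E
```

```text
[[ 0.0284753   0.99819612 -0.05285514  0.48195913]
 [-0.99949836  0.02769938 -0.01535506  0.01425219]
 [-0.01386331  0.05326587  0.99848413  1.43125963]
 [ 0.          0.          0.          1.        ]]
[[ 0.07146515 -0.62109253  0.78047217  1.24622872]
 [ 0.99743474  0.0477025  -0.05337046 -0.01145317]
 [-0.00408248  0.78228418  0.62290833  0.61169019]
 [ 0.          0.          0.          1.        ]]
{'clock': 0.1, 'joint_pos': array([ 1.21243891e+00,  4.91503984e-01,  1.55936056e+00,  2.01456613e-05,
        1.09166983e+00, -1.05609365e-01]), 'qd': array([-4.94875446e-04, -1.27022487e-03, -2.77271802e-03,  1.93551811e-03,
        1.52847284e-04,  8.61527263e-05]), 'joint_efforts': array([ 3.22117521e-03, -6.13624692e+01, -2.58605468e+01,  6.93704537e-02,
        4.70011239e-02, -9.57608836e-05]), 'eef_pos': array([0.15620983, 0.60498681, 0.23612687]), 'ee_rot': array([-1.16951587e-04,  1.26042518e-01,  9.92024728e-01, -4.56192019e-04]), 'ft_force': array([-0.01693949, -0.20262634,  0.68701546]), 'torque': array([-0.01116401, -0.0335033 ,  0.01288595]), 'gripper_width': 1.0028736803345217}
```

View pics/t0b.png

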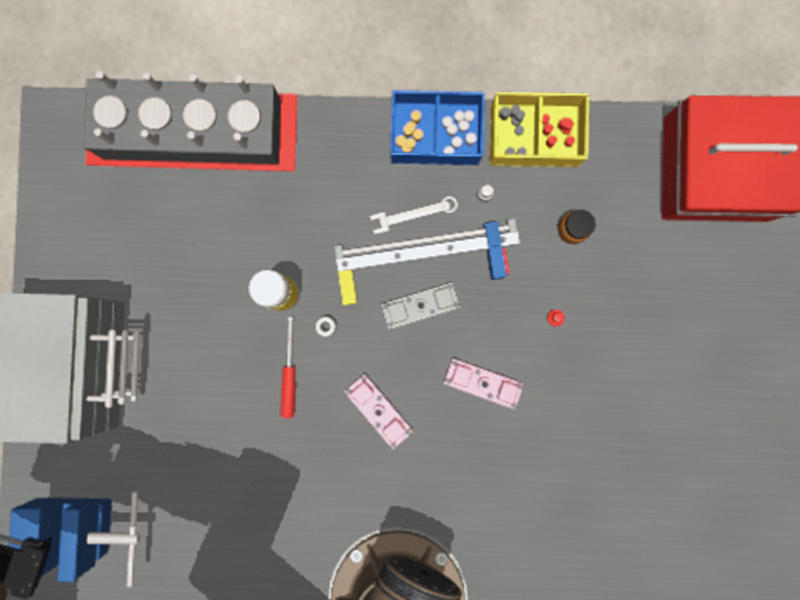

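View pics/s0b.png

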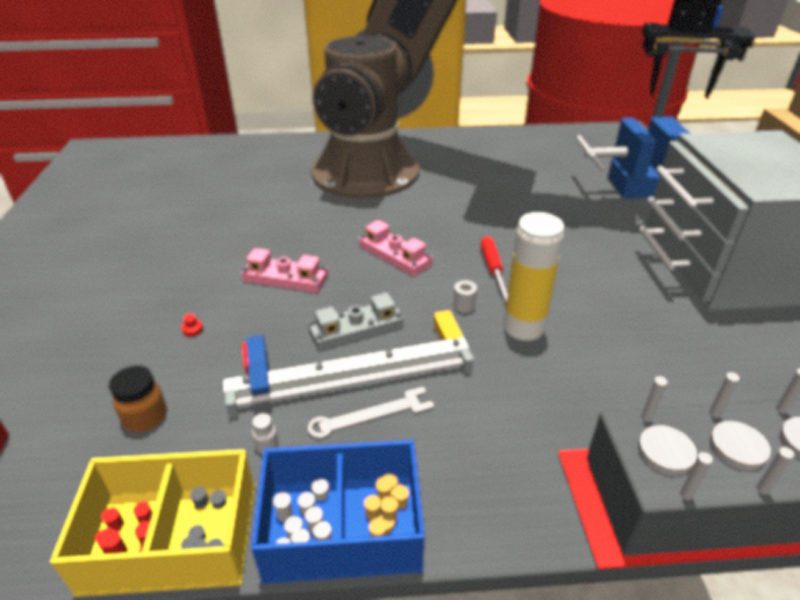

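The top picture shows the grey carrier at (420,305) in the 800x600 view. It is the only grey one, because the look-alikes at (378,410) and (483,383) are pink. The fence runs from (340,258) to (518,237), with the yellow stop at (347,288), and the keeper and its red pad at (497,252) and (506,262). I'll confirm this in one enlarged crop.

```bash
python3 - <<'E'
from h import *
a=cv2.imread('pics/t0.png')[130:220,205:345]
cv2.imwrite('pics/c0.png',cv2.resize(a,None,fx=5.7,fy=5.7,interpolation=cv2.INTER_CUBIC))
E
```

```text
(no output)
```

View pics/c0.png

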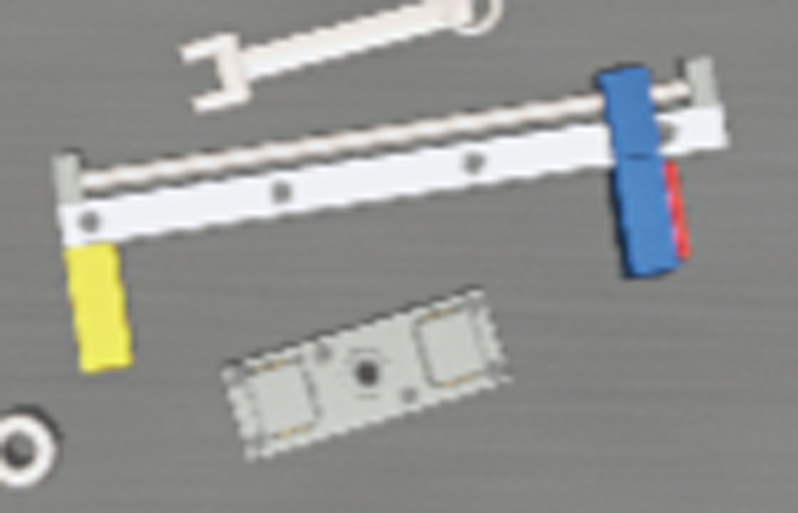

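```bash
cat >> h.py <<'E'
def crop2px(p,s=5.7,o=(205,130)): return (np.array(p,float)+.5)/s-.5+np.array(o)
from scipy.optimize import least_squares
def fit(n,local,uv,x0=(0.55,0,0)):
    local=np.array(local,float)
    def P(v):
        c,s=np.cos(v[2]),np.sin(v[2]); q=local.copy()
        q[:,0]=v[0]+c*local[:,0]-s*local[:,1]; q[:,1]=v[1]+s*local[:,0]+c*local[:,1]; return q
    r=least_squares(lambda v:(proj(n,P(v))-uv).ravel(),x0)
    return r.x, r.fun.reshape(-1,2).round(2).tolist()
CB=[[.025,.07,.02],[.025,-.07,.02],[-.025,-.07,.02],[-.025,.07,.02]]
E
python3 - <<'E'
from h import *
f,r=fit('top',[[0,.165,.028],[0,-.18,.028],[-.065,.14,.028],[-.065,.165,.028]],crop2px([(66,246),(728,147),(132,365),(83,372)]))
print('fix',f,r)
c,r=fit('top',CB,crop2px([(222,372),(483,288),(512,382),(250,458)]))
print('car',c,r)
def toF(p):
    d=np.array(p[:2])-f[:2];C,S=np.cos(f[2]),np.sin(f[2]);return np.array([C*d[0]+S*d[1],-S*d[0]+C*d[1]])
print('carF',toF(c),c[2]-f[2])
for nm,p,z in[('keeper outer-front corner?',(690,258),.024),('kp push front top',(625,278),.046),('kp out front top',(680,270),.046),('kp push back',(612,165),.046)]: print(nm,toF(ray('top',crop2px(p),z)))
for nm,p,h in[('socket',(325,326),.04),('cap',(556,318),.028),('spray',(268,288),.19),('drvtip',(290,318),.01),('drvend',(287,417),.03),('pinkA near',(520,395),.02),('pinkA',(483,383),.02),('pinkAtop',(452,357),.02),('pinkB top',(365,375),.02)]:
    w=ray('top',(np.array(p)+.5)*.64-.5,h);print(nm,w[:2],toF(w))
# cross-check in scene camera: project carrier & fixture corners
def W(v,l):
    C,S=np.cos(v[2]),np.sin(v[2]);return [v[0]+C*l[0]-S*l[1],v[1]+S*l[0]+C*l[1],l[2]]
print('scene800',(proj('scene',[W(c,l) for l in CB]+[W(f,l) for l in [[0,.14,.028],[-.065,.14,.028],[0,-.18,.028]]])/.64).round(0).tolist())
E
```

```text
fix [ 0.63490558 -0.03436021  0.1769582 ] [[-0.06, 0.2], [-0.08, 0.06], [-0.02, -0.14], [0.16, -0.11]]
car [ 0.54444654 -0.02933934  0.32586714] [[0.23, -0.61], [-0.24, 0.22], [-0.27, -0.1], [0.28, 0.49]]
carF [-0.08816255  0.02086651] 0.1489089400856716
keeper outer-front corner? [-0.05334052 -0.15275571]
kp push front top [-0.05987373 -0.11514777]
kp out front top [-0.060006   -0.14325566]
kp push back [-0.00191385 -0.11754206]
socket [0.50050814 0.14790074] [-0.10021415  0.20307351]
cap [ 0.5279299  -0.28209202] [-0.14891485 -0.22503158]
spray [0.55910021 0.23046989] [-0.02800191  0.27403892]
drvtip [0.51426706 0.21788058] [-0.07435111  0.26953846]
drvend [0.3296705  0.21379599] [-0.256784    0.29801331]
pinkA near [ 0.38249765 -0.21921347] [-0.28100709 -0.13753364]
pinkA [ 0.4025878  -0.15000604] [-0.24904768 -0.07294356]
pinkAtop [ 0.44935246 -0.09101139] [-0.19262811 -0.02310246]
pinkB top [0.41088064 0.07149898] [-0.20189146  0.14364253]
scene800 [[402.0, 316.0], [316.0, 340.0], [306.0, 320.0], [390.0, 298.0], [446.0, 338.0], [433.0, 311.0], [222.0, 378.0]]
```

The carrier and fixture fits agree with both cameras to within about 1 mm. The fixture yaw is 0.177. In the fixture frame, the carrier sits at (-88, 21) mm with a yaw of +0.149. I'll push with the open fingers as a two-point bar aligned with the fence.

Request:
move_arm([
  [1,0,0,0,-0.143],
  [1,0,0,0,-0.143],
  [1,0,0,0,-0.143],
  [1,-17,-57,0,0],
  [1,-17,-57,0,0],
  [1,-17,-57,0,0],
  [1,-17,-57,0,0],
  [1,-17,-57,0,0],
])

```text
clock: 1.1
eef_pos: [0.2952, 0.3357, 0.2336]
ee_rot: [-0.001, -0.098, 0.995, -0.002]
ft_force: [1.5, 0.6, -0.6]
gripper_width: 1.003
```

```bash
cat >> h.py <<'E'
from scipy.spatial.transform import Rotation as R
FX=np.array([0.6349,-0.0344,0.177])
def st(target=None):
    s=telemetry.state(); p=s['eef_pos']; q=s['ee_rot']
    M=R.from_quat([q[1],q[2],q[3],q[0]]).as_matrix()
    F=R.from_euler('z',FX[2]).as_matrix(); l=F.T@(p-[FX[0],FX[1],0])
    ty=M[:,1]; yaw=np.arctan2(-ty[0],ty[1])-FX[2]
    print('t %.2f fixpos mm'%s['clock'],(l*1e3).round(1),'yawrel %.3f'%yaw,'F',(F.T@s['ft_force']).round(1),'w %.2f'%s['gripper_width'],'tilt',M[:,2].round(3))
    if target is not None:
        w=F@(np.array(target)/1e3)+[FX[0],FX[1],0]; print('tool delta mm',(M.T@(w-p)*1e3).round(1),'turn %.3f'%yaw)
E
python3 -c "
from h import *
st((-150,21,200))"
```

```text
t 1.10 fixpos mm [-269.3  424.1  233.6] yawrel 0.020 F [ 1.6  0.3 -0.6] w 1.00 tilt [-0.002 -0.005 -1.   ]
tool delta mm [-111.3 -405.3   35. ] turn 0.020
```

Request:
move_arm([
  [1,-15,-58,5,0.02],
  [1,-15,-58,5,0],
  [1,-16,-58,5,0],
  [1,-16,-58,5,0],
  [1,-16,-58,5,0],
  [1,-16,-58,5,0],
  [1,-16,-58,5,0],
  [1,0,0,0,0],
])

```text
clock: 2.1
eef_pos: [0.4807, -0.0609, 0.1988]
ee_rot: [-0.0, -0.086, 0.996, -0.002]
ft_force: [0.2, 1.1, 0.3]
gripper_width: 0.998
```

```bash
python3 -c "
from h import *
st((-150,21,29))"
```

```text
t 2.10 fixpos mm [-156.4    1.1  198.8] yawrel -0.005 F [0.4 1.1 0.3] w 1.00 tilt [-0.    -0.004 -1.   ]
tool delta mm [ -6.4  20.6 169.8] turn -0.005
```

Request:
move_arm([
  [1,-6,20,20,-0.005],
  [1,0,0,40,0],
  [1,0,0,40,0],
  [1,0,0,30,0],
  [1,0,0,25,0],
  [1,0,0,13,0],
  [1,0,0,0,0],
])

```text
clock: 2.98
eef_pos: [0.4813, -0.036, 0.0268]
ee_rot: [-0.001, -0.089, 0.996, -0.002]
ft_force: [-0.3, -0.7, -0.2]
gripper_width: 0.995
```

```bash
python3 - <<'E'
from h import *
st((-150,21,29))
b=shot('scene','s1.png')[120:270,120:320]
cv2.imwrite('pics/s1c.png',cv2.resize(b,None,fx=4,fy=4,interpolation=cv2.INTER_CUBIC))
E
```

```text
t 2.98 fixpos mm [-151.5   25.4   26.8] yawrel 0.002 F [-0.4 -0.6 -0.2] w 1.00 tilt [-0.001 -0.003 -1.   ]
tool delta mm [-1.5 -4.4 -2.2] turn 0.002
```

View pics/s1c.png

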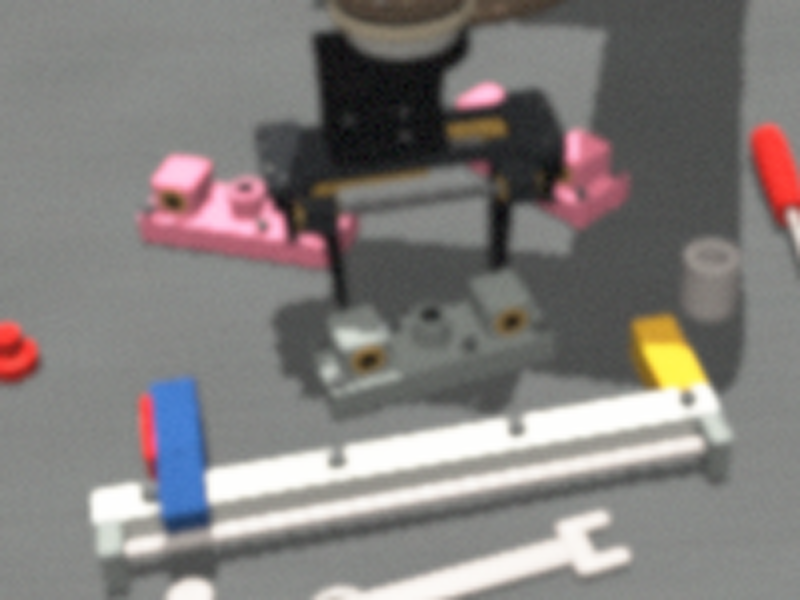

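The picture shows both fingers behind the carrier, at (340,300) and (498,265), clear of the pink parts. Pushing.

Request:
move_arm([
  [1,-9,-1,-1,0],
  [1,-9,0,0,0],
  [1,-9,0,0,0],
  [1,-9,0,0,0],
  [1,-9,0,0,0],
  [1,-9,0,0,0],
  [1,-9,0,0,0],
  [1,-5,0,0,0],
])

```text
clock: 4.03
eef_pos: [0.5503, -0.024, 0.0305]
ee_rot: [-0.003, -0.089, 0.996, -0.001]
ft_force: [-7.6, -2.3, 5.1]
gripper_width: 1.0
```

```bash
python3 - <<'E'
from h import *
st((-62,21,29))
E
```

```text
t 4.03 fixpos mm [-81.4  25.1  30.5] yawrel 0.002 F [-7.9 -1.   5.1] w 1.00 tilt [-0.006 -0.003 -1.   ]
tool delta mm [-19.4  -4.2   1.4] turn 0.002
```

Request:
move_arm([
  [1,-6,0,1,0],
  [1,-5,0,1,0],
  [1,-4,0,0,0],
  [1,-3,0,0,0],
])

```text
clock: 4.53
eef_pos: [0.5665, -0.0206, 0.0285]
ee_rot: [-0.007, -0.089, 0.996, -0.001]
ft_force: [-6.3, -2.6, 4.1]
gripper_width: 0.997
```

```bash
python3 - <<'E'
from h import *
st((-60,21,29))
a=shot('top','t1.png')[130:220,205:345]
cv2.imwrite('pics/c1.png',cv2.resize(a,None,fx=5.7,fy=5.7,interpolation=cv2.INTER_CUBIC))
E
```

```text
t 4.53 fixpos mm [-64.9  25.7  28.5] yawrel 0.001 F [-6.6 -1.5  4.1] w 1.00 tilt [-0.014 -0.002 -1.   ]
tool delta mm [-4.9 -4.7 -0.6] turn 0.001
```

Request:
move_arm([
  [1,-3,0,0,0],
  [1,-3,0,0,0],
  [1,-3,0,0,0],
])

```text
clock: 4.95
eef_pos: [0.5712, -0.0193, 0.0283]
ee_rot: [-0.014, -0.089, 0.996, 0.0]
ft_force: [-22.5, -9.6, 15.5]
gripper_width: 1.003
```

```bash
python3 - <<'E'
from h import *
st((-60,21,29))
E
```

```text
t 4.95 fixpos mm [-60.   26.1  28.3] yawrel 0.001 F [-23.9  -5.5  15.5] w 1.00 tilt [-0.027 -0.002 -1.   ]
tool delta mm [ 0.  -5.1 -0.7] turn 0.001
```

About 24 N at the expected depth, so the carrier is on the fence. I'll back off, lift, level the tool with a look, and close the fingers.

Request:
move_arm([
  [1,15,0,0,0],
  [1,30,0,0,0],
  [1,30,0,0,0],
  [1,0,0,-50,0],
  [1,0,0,-50,0],
  [-1,30,-40,-20,0],
  [-1,40,-40,0,0],
  [-1,0,-40,0,0],
])

```text
clock: 5.95
eef_pos: [0.4562, -0.1655, 0.1576]
ee_rot: [-0.007, -0.091, 0.996, -0.003]
ft_force: [1.4, 0.1, 0.7]
gripper_width: 0.742
```

```bash
python3 - <<'E'
from h import *
st((-30,-178,150))
a=shot('top','t2.png')[130:220,205:345]
cv2.imwrite('pics/c2.png',cv2.resize(a,None,fx=5.7,fy=5.7,interpolation=cv2.INTER_CUBIC))
E
```

```text
t 5.95 fixpos mm [-199.   -97.6  157.6] yawrel 0.005 F [ 1.4 -0.1  0.7] w 0.74 tilt [-0.014 -0.006 -1.   ]
tool delta mm [-168.7  -81.2    5.4] turn 0.005
```

View pics/c2.png

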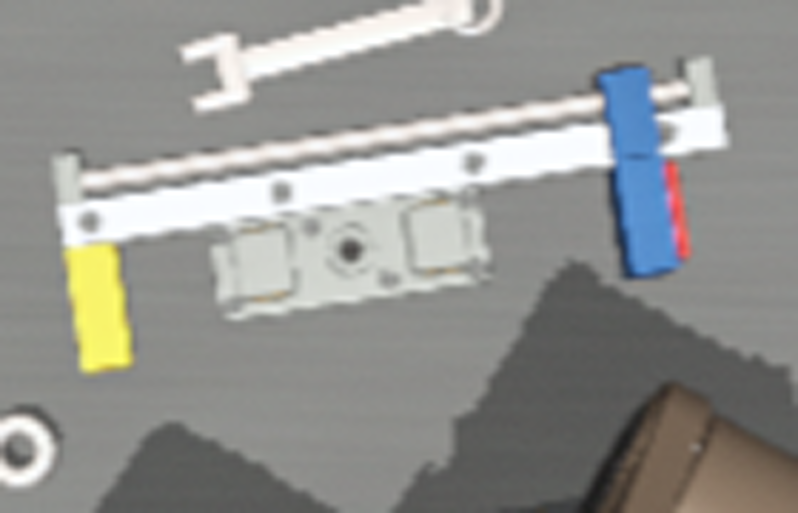

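The carrier is close to the fence (near side from (228,320) to (492,275)), but the slope suggests the left end may have a small gap. I'll check it enlarged.

```bash
python3 - <<'E'
from h import *
a=cv2.imread('pics/t2.png')[155:193,236:296]
cv2.imwrite('pics/c2b.png',cv2.resize(a,None,fx=13,fy=13,interpolation=cv2.INTER_CUBIC))
# predicted crop pixels if flat on fence, y=21
C,S=np.cos(FX[2]),np.sin(FX[2])
def pc(x,y,z): 
    p=proj('top',[[FX[0]+C*x-S*y,FX[1]+S*x+C*y,z]])[0]; return ((p-[236,155]+.5)*13-.5).round(0).tolist()
for y0 in(.016,.021,.026): print(y0,[pc(x,y0+dy,.02) for x,dy in((0,.07),(0,-.07),(-.05,-.07),(-.05,.07))])
print('fence',pc(0,.09,.028),pc(0,-.05,.028))
E
```

```text
0.016 [[93.0, 191.0], [701.0, 99.0], [735.0, 316.0], [126.0, 408.0]]
0.021 [[71.0, 194.0], [680.0, 103.0], [713.0, 319.0], [104.0, 411.0]]
0.026 [[50.0, 198.0], [658.0, 106.0], [691.0, 323.0], [82.0, 414.0]]
fence [75.0, 190.0] [687.0, 98.0]
```

View pics/c2b.png

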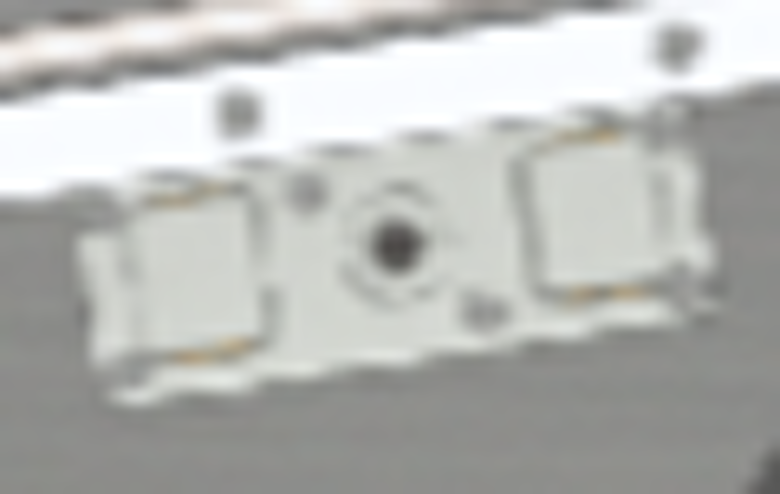

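Flat on the fence: the near edge slope is 0.155 against 0.151 predicted, and the carrier's y is about 20 mm. Now going to the keeper pad's outer side with the fingers shut.

Request:
move_arm([
  [-1,-20,-40,0,0.005],
  [-1,-40,-40,0,0],
  [-1,-50,0,0,0],
  [-1,-50,0,0,0],
  [-1,0,0,0,0],
  [-1,0,0,0,0],
])

```text
clock: 6.75
eef_pos: [0.6391, -0.2258, 0.158]
ee_rot: [-0.002, -0.085, 0.996, -0.006]
ft_force: [-0.0, -0.2, -0.7]
gripper_width: 0.067
```

```bash
python3 - <<'E'
from h import *
st((-30,-180,37))
E
```

```text
t 6.75 fixpos mm [ -29.5 -189.1  158. ] yawrel -0.007 F [-0.  -0.2 -0.7] w 0.07 tilt [-0.003 -0.012 -1.   ]
tool delta mm [-1.000e-01  1.050e+01  1.209e+02] turn -0.007
```

Request:
move_arm([
  [-1,0,11,0,-0.007],
  [-1,0,0,35,0],
  [-1,0,0,35,0],
  [-1,0,0,30,0],
  [-1,0,0,20,0],
  [-1,0,0,0,0],
])

```text
clock: 7.5
eef_pos: [0.6337, -0.2144, 0.0381]
ee_rot: [-0.001, -0.088, 0.996, -0.006]
ft_force: [0.1, 0.2, -1.1]
gripper_width: 0.004
```

```bash
python3 - <<'E'
from h import *
st((-30,-163,37))
b=shot('scene','s2.png')[150:300,80:280]
cv2.imwrite('pics/s2c.png',cv2.resize(b,None,fx=4,fy=4,interpolation=cv2.INTER_CUBIC))
E
```

```text
t 7.50 fixpos mm [ -32.9 -176.9   38.1] yawrel -0.000 F [ 0.2  0.2 -1.1] w 0.00 tilt [-0.    -0.013 -1.   ]
tool delta mm [-2.9 14.   0.9] turn -0.000
```

View pics/s2c.png

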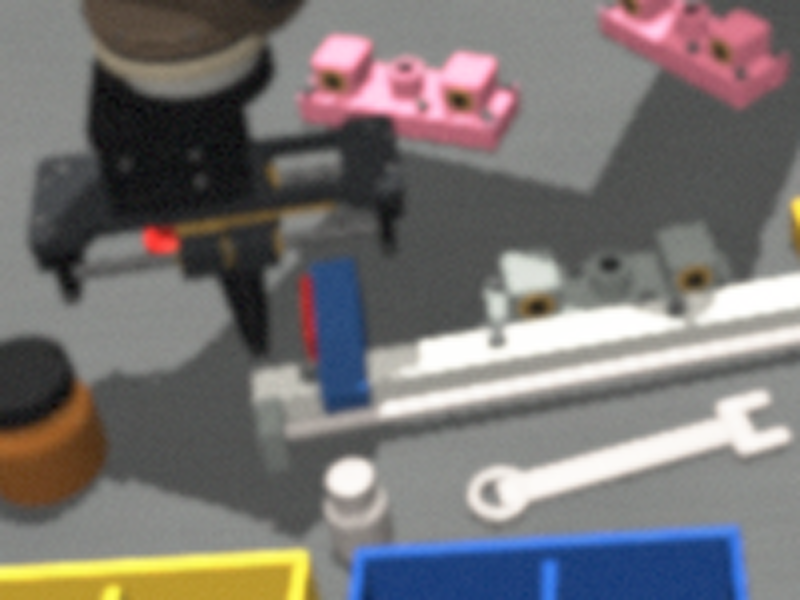

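The shut fingers stand at (262,345), just outside the red pad at (308,315), and the jar and tappet are clear. Pushing along +y.

Request:
move_arm([
  [-1,-2,8,1,0],
  [-1,0,8,0,0],
  [-1,0,10,0,0],
  [-1,0,10,0,0],
  [-1,0,10,0,0],
  [-1,0,10,0,0],
  [-1,0,10,0,0],
  [-1,0,6,0,0],
])

```text
clock: 8.55
eef_pos: [0.6235, -0.1391, 0.0408]
ee_rot: [0.002, -0.088, 0.996, -0.008]
ft_force: [-1.0, -3.3, 2.2]
gripper_width: 0.003
```

```bash
python3 - <<'E'
from h import *
st((-30,-100,37))
E
```

```text
t 8.55 fixpos mm [ -29.6 -101.    40.8] yawrel -0.000 F [-1.6 -3.1  2.2] w 0.00 tilt [ 0.006 -0.016 -1.   ]
tool delta mm [0.4 1.1 3.7] turn -0.000
```

Request:
move_arm([
  [-1,0,7,2,0],
  [-1,0,7,1,0],
  [-1,0,7,1,0],
  [-1,0,7,1,0],
  [-1,0,7,0,0],
  [-1,0,7,0,0],
  [-1,0,6,0,0],
])

```text
clock: 9.43
eef_pos: [0.6169, -0.0945, 0.0374]
ee_rot: [0.005, -0.088, 0.996, -0.012]
ft_force: [-1.0, -8.0, 4.1]
gripper_width: 0.006
```

```bash
python3 - <<'E'
from h import *
st((-30,-43,37))
E
```

```text
t 9.43 fixpos mm [-28.3 -56.   37.4] yawrel -0.000 F [-2.4 -7.7  4.1] w 0.01 tilt [ 0.013 -0.023 -1.   ]
tool delta mm [ 1.7 13.   0.1] turn -0.000
```

Request:
move_arm([
  [-1,0,5,0,0],
  [-1,0,4,0,0],
  [-1,0,3,0,0],
  [-1,0,3,0,0],
])

```text
clock: 9.93
eef_pos: [0.6145, -0.0811, 0.0375]
ee_rot: [0.006, -0.088, 0.996, -0.014]
ft_force: [-0.8, -8.3, 2.6]
gripper_width: 0.004
```

```bash
python3 - <<'E'
from h import *
st((-30,-43,37))
E
```

```text
t 9.93 fixpos mm [-28.3 -42.4  37.5] yawrel -0.001 F [-2.3 -8.   2.6] w 0.00 tilt [ 0.015 -0.026 -1.   ]
tool delta mm [ 1.7 -0.6  0.5] turn -0.001
```

Not at the stop yet, since the force is unchanged at 8 N. I'll go on gently.

Request:
move_arm([
  [-1,0,3,0,0],
  [-1,0,3,0,0],
])

```text
clock: 10.18
eef_pos: [0.614, -0.0779, 0.0376]
ee_rot: [0.007, -0.088, 0.996, -0.016]
ft_force: [-0.6, -34.5, -1.0]
gripper_width: 0.006
```

```bash
python3 - <<'E'
from h import *
st((-30,-43,37))
E
```

```text
t 10.18 fixpos mm [-28.2 -39.2  37.6] yawrel -0.000 F [ -6.7 -33.9  -1. ] w 0.01 tilt [ 0.017 -0.03  -0.999]
tool delta mm [ 1.8 -3.8  0.7] turn -0.000
```

34 N, so it's against the stop. Backing off and looking.

Request:
move_arm([
  [-1,0,-10,0,0],
  [-1,0,-30,0,0],
  [-1,0,-20,-10,0],
  [-1,0,0,-50,0],
  [-1,0,0,-50,0],
  [-1,50,-40,-20,0],
  [-1,60,-40,0,0],
  [-1,60,-40,0,0],
])

```text
clock: 11.18
eef_pos: [0.4915, -0.2666, 0.1744]
ee_rot: [0.007, -0.091, 0.996, -0.015]
ft_force: [1.5, -0.3, -1.2]
gripper_width: 0.006
```

```bash
python3 - <<'E'
from h import *
st()
im=shot('top','t3.png'); a=im[145:200,205:285]
cv2.imwrite('pics/c3.png',cv2.resize(a,None,fx=10,fy=10,interpolation=cv2.INTER_CUBIC))
b=shot('scene','s3.png'); cv2.imwrite('pics/s3b.png',cv2.resize(b,(800,600),interpolation=cv2.INTER_CUBIC))
C,S=np.cos(FX[2]),np.sin(FX[2])
def pc(x,y,z): 
    p=proj('top',[[FX[0]+C*x-S*y,FX[1]+S*x+C*y,z]])[0]; return ((p-[205,145]+.5)*10-.5).round(0).tolist()
print('car home',[pc(x,y,.02) for x,y in((0,.14),(0,0),(-.05,0),(-.05,.14))],'keeper',pc(-.06,0,.046),pc(-.06,-.025,.046),'stop',pc(-.065,.14,.028))
E
```

```text
t 11.18 fixpos mm [-182.  -203.3  174.4] yawrel 0.004 F [ 1.5 -0.5 -1.2] w 0.01 tilt [ 0.017 -0.028 -0.999]
car home [[201.0, 274.0], [669.0, 204.0], [694.0, 370.0], [226.0, 441.0]] keeper [703.0, 398.0] [789.0, 385.0] stop [232.0, 489.0]
```

View pics/c3.png

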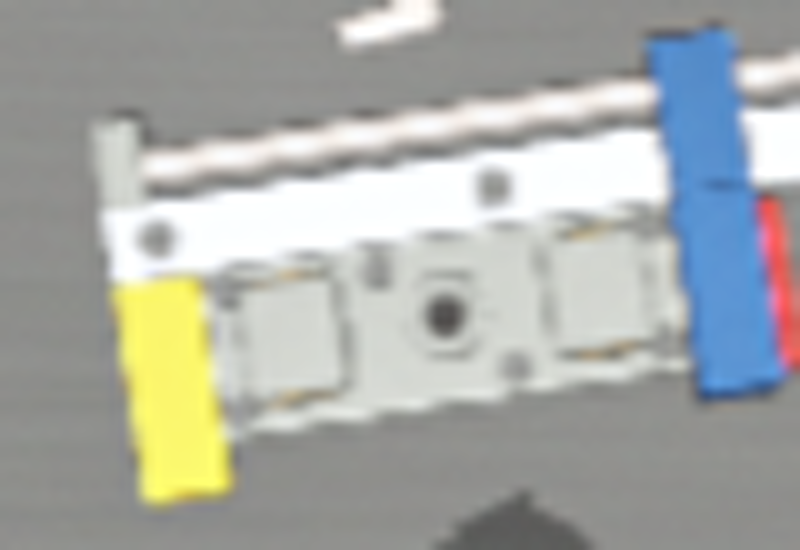

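View pics/s3b.png

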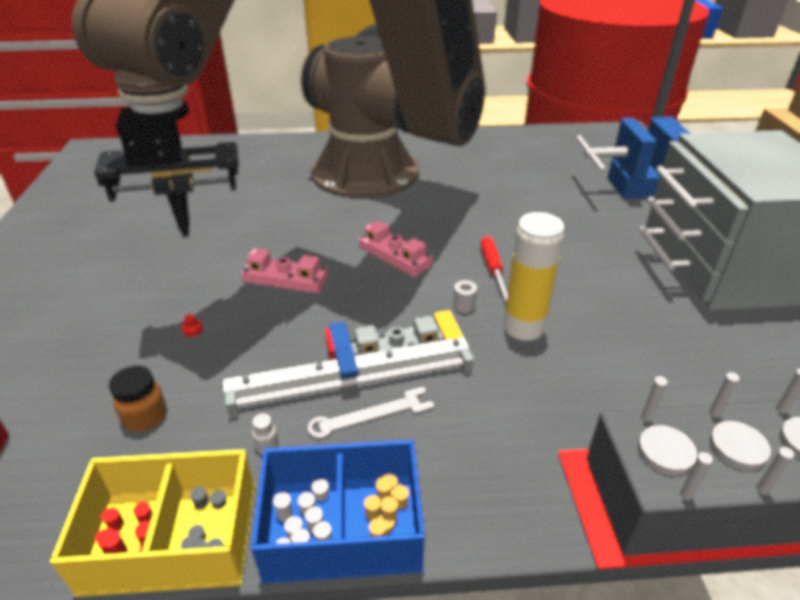

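The carrier sits flush between the yellow stop at (222,390) and the keeper at (690,330), and its edges are within about 1 mm of the predicted home position. The bystanders are at the same pixels as at the start, and the robot is clear. Handing in.

```bash
python3 -c "
from rig import order
print(order.job_done())"
```

```text
the job is handed in; nothing more can be done
None
```

The job is done and handed in at about 11.2 s on the robot's clock, against the 54 s limit.

**What I did:** I pushed the grey carrier square onto the fence with the open fingers, used as a two-point bar, and felt about 24 N when it met the fence. I then pushed the keeper along by its red pad with the fingers shut, until the carrier met the yellow stop at about 34 N. After that I backed the arm clear.

**Last checks:**
- **Home position:** In the final top picture, the carrier's edges are within about 1 mm of where they should be when fully home. That is roughly the 2 mm accuracy of the camera calibration.
- **Keeper:** Its face appears tight against the carrier, with its corner at the pixels expected for 0.120 travel. I judged this from the pictures, since I had no direct travel reading.
- **Bystanders:** They and the pink look-alikes appear at the same pixels as in the first pictures.
- **Small disagreement:** The carrier's near edge had a slope of about 0.143 in the last top picture, against 0.151 predicted. That is within how closely I can read the pixels.

No check failed.

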